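# Open the coin jar in its one-handed holder

## Task

Pick the coin jar up by its square glass body (not by its lid) and set it down fully into the square recess of the wooden holder, then let go of it. Then take the jar by its red lid and unscrew it anticlockwise until it comes free (it takes several twists), leaving the jar seated and upright in the holder. Lift the lid off and set it gently, right way up, on the middle of the cork coaster, without dropping it and without disturbing the other things on the console.

Things in the scene. Friction and masses are not known exactly. Their poses are not given: they have to be found in the camera images.
- jar_mid (a point): Coin jar, loose, about 0.42 kg: clear glass body 60 x 60 mm square, 60 mm tall, edged in blue, and a round neck. This point is the body's centre, 30 mm above its underside; z up, x and y square to its flat sides. The lid spans 69 to 91 mm above the underside, over a white seal ring (47 mm across): grip the body by its top 25 mm; lower, the palm meets the lid. Any quarter turn fits the holder. Outside the holder it turns along with the lid.
- lid_mid (a point): Red ribbed screw lid, loose, 0.06 kg, 52 mm across, 22 mm tall, white stripe on top along its x axis. This point is on its axis 11 mm above its lower rim; z up. It starts tight on the jar, 50 mm above the jar's centre point. It unscrews anticlockwise seen from above (positive about z), needs about 0.25 N m, stays where left, and need not be raised while turning (0.5 to 2.5 mm of upward play).
- seal (a joint): How far the lid is unscrewed: the white plastic seal ring on the jar's neck, whose two tabs sit in notches of the lid's rim (about 0.02 rad of play) and turn with it. 0 rad: tight. 2.62 rad (150 degrees): the stop. From 2.45 rad on the lid lifts straight off. The ring stays on the jar. Lifted before that, the lid takes the jar up with it.
- holder_floor (a point): Fixed dark wooden jar holder, 104 x 104 x 20 mm, with a square recess 66 x 66 mm, 14 mm deep, with a 4 mm chamfer at its mouth and a black rubber floor. This point is the centre of the recess floor, 6 mm above the console; x and y square to the recess's sides, z up. The jar can turn about 0.1 rad in it before it bears on the sides.
- coaster_top (a point): Fixed round cork coaster, 100 mm across, 5 mm thick. This point is the centre of its top face.
- bowl: Black ceramic bowl, 150 mm across, 60 mm tall; origin under its centre. Bystander.
- coin_tray: Clear acrylic tray of coins, 130 x 180 x 25 mm; origin under its centre. Bystander.
- mint_tin: Blue plastic mint tin with a white latch, 45 x 75 x 16 mm (long along y); origin under its centre. Bystander.
- pen: Silver aluminium pen, 137 mm long along y, 9 mm thick; origin under its middle. Bystander.
- comb: Wooden comb, 33 x 150 x 5 mm (long along y); origin under its middle. Bystander.
- key_fob: Black key fob, 36 x 62 x 13 mm; origin under its centre. Bystander.
- glasses_case: Blue glasses case, 55 x 150 x 35 mm (long along y); origin under its centre. Bystander.
There are look-alikes about, which are no part of the job. Of the things like the part that bears coaster_top, leave any that is turquoise or yellow; of the rest the smaller one is meant.

How it is judged:
By the outcome, as a careful person would: the job done as asked, in the order asked, and still so for the second after the job is handed in, with the robot touching nothing.
It also fails if it takes over 61 s, if anything falls off the work surface, if the arm or the gripper's body presses on something with over 40 N, if the wrist force passes 120 N, or if a joint passes its speed limit or range.

## Robot

A 6-joint arm with a two-finger parallel gripper is mounted at the origin on the work surface. World frame = base frame: x ahead of the robot, y to its left, z up, the work surface at z = 0. Lengths are in m, angles in degrees, forces in N, time in s.
With the tool pointing down it reaches from about 0.4 to 0.825 m from the base axis. Payload 7 kg.
Tool frame: the origin (TCP) lies midway between the tips of the shut fingers; the grasp point (between the pads) lies 19 mm behind it; z points along the fingers, y is the line along which they close (so a half turn about z gives the same grasp; the last joint's range is limited). The gripper opens to 88 mm and grips with 3 to 60 N. Pads are 19 mm wide; open, the fingers measure 130 mm over their backs; the gripper's body (78 mm by 193 mm) begins 47 mm behind the grasp point.
Start: joints at [88.986, 20.546, 0.682, 0, -70.136, -16.507], TCP at [0.203, 0.644, 0.227] pointing down, gripper open.
Joint ranges: [-176.03, 176.03], [-82.01, 121.73], [-58.28, 71.71], [-173.87, 95.51], [-174.79, -0.11], [-173.66, 173.66]. Speed limits (degrees/s): [136.94, 136.94, 172.46, 180, 180, 180].

## Interface

Orientations are given as [roll, pitch, yaw] about the fixed x, y, z axes, in that order (R = Rz(yaw) Ry(pitch) Rx(roll)).
In Python, from plant import ctrl gives the robot as it stands.
- The arm moves only by the tool arm_command, never from a script. Its argument "steps" is a list of rows, each an object with "translation": the shift along the tool's x, y, z in mm, a list of three; "rotation": the turn, a rotation vector about the tool's x, y, z in units of 5 degrees (1.0 is 5 degrees), a list of three; "claw": the finger opening in mm, from 0 to 87.6. In form: [{"translation": [x, y, z], "rotation": [rx, ry, rz], "claw": claw}, ...]. A call has 1 to 5 rows; each row is the pose to reach, as a shift and turn from the pose commanded when the call began, along the tool's axes at that moment; what a row does not reach only later rows make up. A row lasts 1/10 s, in which the tool goes at most 50 mm and 8.59 degrees, less where a joint would pass 70% of its speed; a pose out of reach is approached as far as the arm can. A call with a gripper value outside its range is refused whole. The fingers move at their own pace and stop on an object; the grip force is fixed at half the most. Time passes only in rows, so rows that repeat a pose let the fingers close. It gives the time, the measured TCP pose, the force, the opening and the grip force at its end, in the units of the state.
- ctrl.get_obs(): the state, without advancing time (a new reading comes with each control period).
- ctrl.snapshot(name): name is "scene" or "top" or "wrist"; returns (picture, depth): 400x640x3 uint8, red, green, blue; 400x640 float32, m along the optical axis (not along the pixel's ray), 0 where there is no reading.
- ctrl.calibration(name): a dict with "vertical_fov" (degrees; the focal length in pixels is half the picture's height over the tangent of half this angle, whatever the lens; pixels are square), "cx", "cy" (the principal point, pixels), "k1" (the pictures are not rectified: a ray, as slopes to the right and down, at radius r is drawn at 1 + k1 r^2 times it, then the intrinsics apply), "rvec" (rotation vector, rad) and "tvec" (3), from world to camera coordinates, as OpenCV has them; the wrist camera has in their place "hand_eye" (4x4, takes a point from camera to tool coordinates, whose origin is the TCP and whose axes are the flange's). Camera axes: x right, y down, z forward; pixel columns grow to the right and rows downward; lengths in m; the calibration is good to about 2 mm. A picture is of the moment at which its call begins: read the wrist's pose just before it. calibration takes no time and is no camera call.
- ctrl.close_job(): hands the job in; it is judged then, once.
The state is a dict: "clock": time; "joint_pos": joint angles; "qvel": joint speeds; "tau": joint torques, N m; "tool_pos": TCP position; "orientation": TCP orientation; "force": force on the tool from outside, world axes, zero at the start; "moment": the same for the moment, N m; "opening": finger opening in m; "gripper_force": force on a finger pad.
Only numpy, scipy, OpenCV 4.12 (cv2) and the standard library are available. Lean on these libraries where they do the work, as an engineer would, in place of code of your own. Each camera call takes 0.05 s, during which the arm holds its last target. There are 200 camera calls.

## Working session

There is one attempt and no reset: what is moved stays moved. The work goes in short steps, Python scripts to look and compute and a tool call to move; the robot and the scene stay as the last step left them, time stands still between calls to the robot, and variables do not carry over. Pictures are saved under pics/ and viewed, at most 10 in all, crops included, and the job is handed in when it is done.

Besides the shell and the picture viewer there is one more tool, called after "Request:" as name([rows], argument=value, ...), one row to a line, values as JSON. arm_command: Moves the arm, as the interface text tells. Its arguments: {"type":"object","properties":{"steps":{"type":"array"}},"required":["steps"]}

```bash
ls; mkdir -p pics; cat > h.py <<'E'
import numpy as np, cv2
from scipy.spatial.transform import Rotation as R
from plant import ctrl
def K(c):
    f=200/np.tan(np.radians(c["vertical_fov"])/2); return f
def cam(name,obs=None):
    c=ctrl.calibration(name)
    if name=="wrist":
        o=obs or ctrl.get_obs(); T=np.eye(4); T[:3,:3]=R.from_euler('xyz',o["orientation"],degrees=True).as_matrix(); T[:3,3]=o["tool_pos"]
        M=T@np.array(c["hand_eye"])
    else:
        A=np.eye(4);A[:3,:3]=R.from_rotvec(np.ravel(c["rvec"])).as_matrix();A[:3,3]=np.ravel(c["tvec"]);M=np.linalg.inv(A)
    return c,M
def ray(c,u,v):
    f=K(c); x=(np.asarray(u,float)-c["cx"])/f; y=(np.asarray(v,float)-c["cy"])/f
    a,b=x.copy(),y.copy()
    for _ in range(20):
        s=1+c["k1"]*(a*a+b*b); a,b=x/s,y/s
    return np.stack([a,b,np.ones_like(a)],-1)
def onplane(c,M,u,v,z):
    d=ray(c,u,v)@M[:3,:3].T; t=(z-M[2,3])/d[...,2]; return M[:3,3]+d*t[...,None]
def cloud(c,M,dep):
    v,u=np.mgrid[:400,:640]; p=ray(c,u,v)*dep[...,None]; return p@M[:3,:3].T+M[:3,3]
def snap(name,tag):
    o=ctrl.get_obs(); im,d=ctrl.snapshot(name); c,M=cam(name,o)
    cv2.imwrite(f"pics/{tag}.png",im[...,::-1]); np.savez(f"{tag}.npz",im=im,d=d,M=M)
    return im,d,c,M
E
python3 - <<'E'
from h import *
o=ctrl.get_obs();print(o)
a=[]
for n in("top","scene","wrist"):
    im,d,c,M=snap(n,n+"0"); print(n,M[:3,3].round(3),M[:3,2].round(2),c["k1"],K(c))
    a.append(im)
E
```

```text
pics
{'clock': 0.0, 'joint_pos': array([ 8.89871097e+01,  2.05902670e+01,  6.34681230e-01, -1.94648984e-02,
       -7.01386006e+01, -1.65081602e+01]), 'qvel': array([ 0.07966778, -0.00040725, -0.02288849, -0.02160537,  0.05098527,
        0.05334455]), 'tau': array([ 3.26777138e-05, -5.82707405e+01,  2.93048108e+01,  6.99691325e+00,
        6.94245362e-03, -1.66459645e-04]), 'tool_pos': array([0.20308106, 0.64320344, 0.22564486]), 'orientation': array([ 1.79904496e+02, -9.22150872e-03, -1.75276710e+01]), 'force': array([0.57998608, 0.54353111, 0.528065  ]), 'moment': array([-0.02762661,  0.00186328, -0.06356027]), 'gripper_force': 0.0, 'opening': 0.08751032793574762}
top [0.28  0.006 1.677] [ 0.13 -0.02 -0.99] -0.0024931848797593564 517.8936709586106
scene [1.3   0.635 0.999] [-0.58 -0.46 -0.67] -0.05471308798535892 435.3566512246159
wrist [0.278 0.619 0.384] [-0.27  0.08 -0.96] -0.04908836898904172 280.230870884706
```

View pics/top0.png

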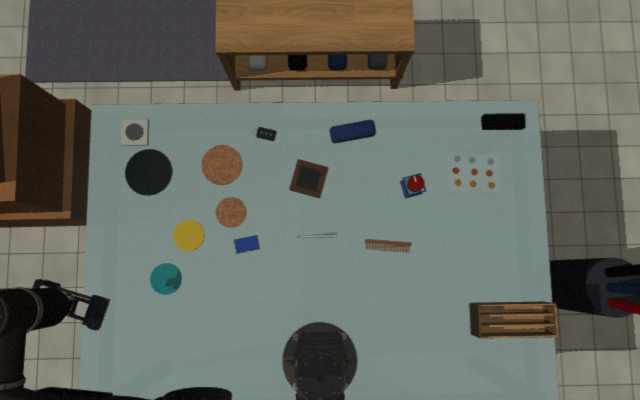

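View pics/scene0.png

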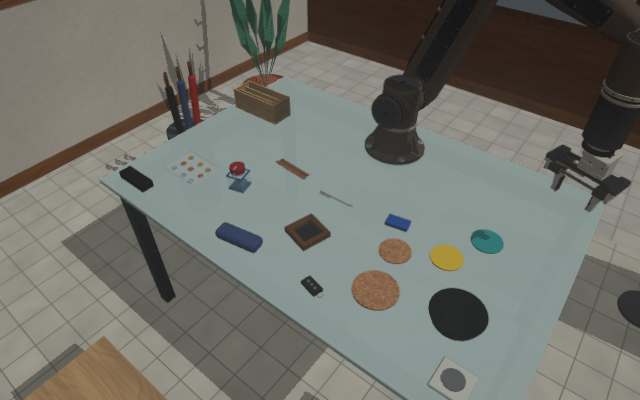

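Top view: the red-lidded jar is at (415,184) with its blue-edged body, and the holder is at (309,178). Discs are cork large (222,165), cork small (231,212), yellow (189,235) and turquoise (166,279). I choose the smaller cork (231,212). There is only one jar and one holder; other dark or blue items are not similar.

```bash
python3 - <<'E'
from h import *
z=np.load("top0.npz");im,d,M=z["im"],z["d"],z["M"];c=ctrl.calibration("top")
P=cloud(c,M,d);hsv=cv2.cvtColor(im,cv2.COLOR_RGB2HSV)
print("table z",np.median(P[200:240,280:300,2]))
def rep(n,m,zp,box):
    u0,v0,u1,v1=box; q=np.zeros(m.shape,bool);q[v0:v1,u0:u1]=m[v0:v1,u0:u1]
    v,u=np.nonzero(q); p=onplane(c,M,u,v,zp); (cx,cy),(w,h),a=cv2.minAreaRect((p[:,:2]*1000).astype(np.float32))
    print(n,"n",q.sum(),"mean",p.mean(0).round(4),"rect",cx,cy,w,h,a,"dz",np.median(P[q][:,2]).round(4))
H,S,V=hsv[...,0],hsv[...,1],hsv[...,2]
print(hsv[212,231],hsv[165,222],hsv[184,415],hsv[163,309],hsv[178,309],hsv[210,340])
cork=((H<15)|(H>170))&(S>70)
rep("small",cork,.005,(205,190,255,235));rep("large",cork,.005,(190,135,250,190))
rep("lid",((H<8)|(H>172))&(S>150),.091,(395,165,435,205))
rep("holder",cork|(V<90),.02,(280,150,340,205))
rep("bluebody",(H>95)&(H<125)&(S>120),.06,(395,165,435,205))
cr=im[145:245,195:440];cv2.imwrite("pics/crop1.png",cv2.resize(cr[...,::-1],None,fx=3.2,fy=3.2,interpolation=cv2.INTER_CUBIC))
E
```

```text
table z -0.0009378462473950133
[ 12 125 122] [ 13 135 115] [  2 201  95] [ 11 117  63] [78 40 32] [ 81  35 140]
small n 696 mean [0.469  0.2805 0.005 ] rect 468.94195556640625 280.6502990722656 94.15058898925781 91.25663757324219 89.2580337524414 dz 0.0035
large n 1225 mean [0.6263 0.3117 0.005 ] rect 626.2103881835938 311.29681396484375 127.6456527709961 129.51513671875 45.33374786376953 dz 0.0054
lid n 185 mean [ 0.5411 -0.3067  0.091 ] rect 543.7337646484375 -306.88568115234375 46.796024322509766 47.66754913330078 87.94392395019531 dz 0.0902
holder n 1037 mean [0.574  0.0265 0.02  ] rect 574.226806640625 26.17254638671875 104.22821044921875 106.40227508544922 73.85499572753906 dz 0.0146
bluebody n 112 mean [ 0.5295 -0.2885  0.06  ] rect 540.1474609375 -302.4614562988281 61.150028228759766 66.97760009765625 13.319435119628906 dz 0.0531
```

View pics/crop1.png

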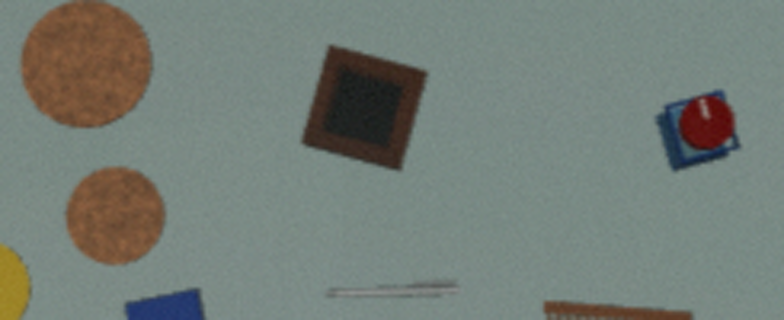

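The crop confirms the choice: small cork at (115,215), larger one at (87,63), holder at (365,107), jar at (700,128). Positions match the stated sizes. I'm moving above the holder.

Request:
arm_command([
  {"translation":[36,31.8,0],"rotation":[0,0,0],"claw":87},
  {"translation":[72,63.6,0],"rotation":[0,0,0],"claw":87},
  {"translation":[108,95.4,0],"rotation":[0,0,0],"claw":87},
  {"translation":[144,127.2,0],"rotation":[0,0,0],"claw":87},
  {"translation":[180,159,0],"rotation":[0,0,0],"claw":87},
])

```text
clock: 0.65
tool_pos: [0.3275, 0.436, 0.2264]
orientation: [180.0, 0.0, -17.5]
force: [0.9, 0.1, -0.1]
opening: 0.0868
gripper_force: 0.0
```

Request:
arm_command([
  {"translation":[36,31.8,0],"rotation":[0,0,0],"claw":87},
  {"translation":[72,63.6,0],"rotation":[0,0,0],"claw":87},
  {"translation":[108,95.4,0],"rotation":[0,0,0],"claw":87},
  {"translation":[144,127.2,0],"rotation":[0,0,0],"claw":87},
  {"translation":[180,159,0],"rotation":[0,0,0],"claw":87},
])

```text
clock: 1.15
tool_pos: [0.4513, 0.2302, 0.2267]
orientation: [-180.0, -0.0, -17.5]
force: [1.0, 0.7, -0.4]
opening: 0.0869
gripper_force: 0.0
```

Request:
arm_command([
  {"translation":[36,31.8,0],"rotation":[0,0,0],"claw":87},
  {"translation":[72,63.6,0],"rotation":[0,0,0],"claw":87},
  {"translation":[108,95.4,0],"rotation":[0,0,0],"claw":87},
  {"translation":[144,127.2,0],"rotation":[0,0,0],"claw":87},
  {"translation":[180,159,0],"rotation":[0,0,0],"claw":87},
])

```text
clock: 1.65
tool_pos: [0.5752, 0.0243, 0.2266]
orientation: [-180.0, -0.0, -17.5]
force: [1.6, 2.1, 0.0]
opening: 0.0868
gripper_force: 0.0
```

Request:
arm_command([
  {"translation":[0,0,0],"rotation":[0,0,1.7],"claw":87},
  {"translation":[0,0,0],"rotation":[0,0,3.4],"claw":87},
  {"translation":[0,0,0],"rotation":[0,0,5.1],"claw":87},
  {"translation":[0,0,0],"rotation":[0,0,6.8],"claw":87},
  {"translation":[0,0,0],"rotation":[0,0,8.5],"claw":87},
])

```text
clock: 2.15
tool_pos: [0.5744, 0.026, 0.2262]
orientation: [180.0, 0.0, -60.4]
force: [0.0, 0.7, -0.4]
opening: 0.0871
gripper_force: 0.0
```

Request:
arm_command([
  {"translation":[0,0,0],"rotation":[0,0,1.7],"claw":87},
  {"translation":[0,0,0],"rotation":[0,0,3.4],"claw":87},
  {"translation":[0,0,0],"rotation":[0,0,5.1],"claw":87},
  {"translation":[0,0,0],"rotation":[0,0,6.8],"claw":87},
  {"translation":[0,0,0],"rotation":[0,0,8.5],"claw":87},
])

```text
clock: 2.65
tool_pos: [0.5744, 0.0262, 0.2263]
orientation: [180.0, -0.0, -102.9]
force: [-0.5, 0.5, 1.0]
opening: 0.0871
gripper_force: 0.0
```

```bash
cat >> h.py <<'E'
def rel(x,y,z,yaw):
    o=ctrl.get_obs();Rt=R.from_euler('xyz',o["orientation"],degrees=True);Rg=R.from_euler('xyz',[180,0,yaw],degrees=True)
    print("t",round(o["clock"],2),"pos",o["tool_pos"].round(4),"rpy",o["orientation"].round(2),"j6",o["joint_pos"][5].round(1),
     "| trans",(1000*Rt.inv().apply(np.array([x,y,z])-o["tool_pos"])).round(1),"rot",(np.degrees((Rt.inv()*Rg).as_rotvec())/5).round(2))
E
python3 - <<'E'
from h import *
im,d,c,M=snap("wrist","w1");P=cloud(c,M,d);print(ctrl.get_obs()["joint_pos"].round(1))
rel(.543,-.306,.23,-76)
E
```

```text
[ 22.1  11.2 -12.2  -0.  -66.6 -35.5]
t 2.7 pos [0.5743 0.0262 0.2263] rpy [ 1.7997e+02 -1.0000e-02 -1.0341e+02] j6 -35.5 | trans [330.4 -46.6  -3.7] rot [ 0.01  0.   -5.48]
```

View pics/w1.png

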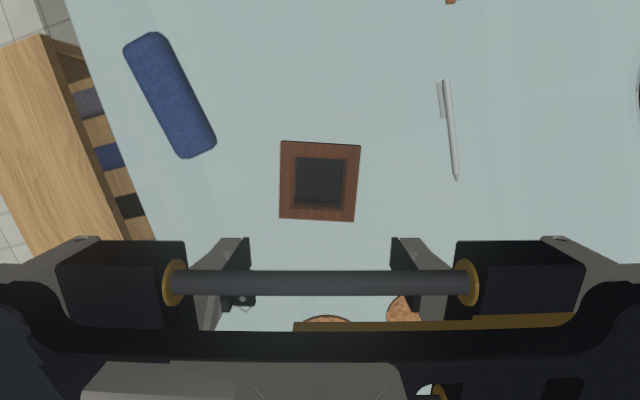

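The wrist view shows the holder whole, from (280,141) to (360,222), with its black floor at (320,181). I'm moving on to the jar while fitting this.

Request:
arm_command([
  {"translation":[48,-6.7,0],"rotation":[0,0,0],"claw":87},
  {"translation":[95,-13.3,0],"rotation":[0,0,0],"claw":87},
  {"translation":[142,-20,0],"rotation":[0,0,0],"claw":87},
  {"translation":[189,-26.7,0],"rotation":[0,0,0],"claw":87},
  {"translation":[236,-33.3,0],"rotation":[0,0,0],"claw":87},
])

```text
clock: 3.2
tool_pos: [0.5554, -0.2131, 0.2266]
orientation: [-180.0, 0.0, -102.3]
force: [1.2, 0.2, 0.7]
opening: 0.0868
gripper_force: 0.0
```

Request:
arm_command([
  {"translation":[47,-6.7,0],"rotation":[0,0,-1.3],"claw":87},
  {"translation":[94,-13.3,0],"rotation":[0,0,-2.7],"claw":87},
  {"translation":[94,-13.3,0],"rotation":[0,0,-4.1],"claw":87},
  {"translation":[94,-13.3,0],"rotation":[0,0,-5.5],"claw":87},
  {"translation":[94,-13.3,0],"rotation":[0,0,-5.5],"claw":87},
])

```text
clock: 3.7
tool_pos: [0.5481, -0.3066, 0.2261]
orientation: [180.0, 0.0, -74.8]
force: [0.9, -0.7, -1.3]
opening: 0.087
gripper_force: 0.0
```

```bash
python3 - <<'E'
from h import *
z=np.load("w1.npz");im,d,M=z["im"],z["d"],z["M"];c=ctrl.calibration("wrist")
P=cloud(c,M,d);print("table",np.median(P[100:130,250:400,2]),"floor",np.median(P[170:195,310:330,2]))
m=np.zeros((400,640),np.uint8);m[120:235,260:380]=1
top=(m>0)&(abs(P[...,2]-.02)<.004)
Q=P[top][:,:2]*1000;print("top",cv2.minAreaRect(Q.astype(np.float32)),np.median(P[top][:,2]))
hsv=cv2.cvtColor(im,cv2.COLOR_RGB2HSV); print(hsv[181,320],hsv[150,320],hsv[120,320])
b=(m>0)&(hsv[...,2]<110); v,u=np.nonzero(b); print("col",cv2.minAreaRect((onplane(c,M,u,v,.02)[:,:2]*1000).astype(np.float32)))
b=(m>0)&(P[...,2]<.012)&(hsv[...,2]<110)&(hsv[...,1]<100); v,u=np.nonzero(b); q=(u>285)&(u<352)&(v>148)&(v<215);print("floor",cv2.minAreaRect((onplane(c,M,u[q],v[q],.006)[:,:2]*1000).astype(np.float32)))
im,d,c,M=snap("wrist","w2");P=cloud(c,M,d);rel(.543,-.306,.23,-76)
hsv=cv2.cvtColor(im,cv2.COLOR_RGB2HSV);H,S,V=[hsv[...,i] for i in range(3)]
b=((H<8)|(H>172))&(S>150);b[230:]=0;n,L,st,ce=cv2.connectedComponentsWithStats(b.astype(np.uint8));print(st[1:],ce[1:])
E
```

```text
table -7.037607239374077e-05 floor 0.006560381748772992
top ((578.3502807617188, 26.543529510498047), (104.5452651977539, 103.10945129394531), 73.72599792480469) 0.019821541751509797
[75 10 50] [ 10 109 105] [ 84  20 175]
col ((578.0582885742188, 25.39388656616211), (104.6520004272461, 102.4296646118164), 73.52057647705078)
floor ((579.4883422851562, 27.973222732543945), (66.73371124267578, 67.05502319335938), 73.68434143066406)
t 3.75 pos [ 0.5483 -0.3062  0.2263] rpy [ 1.7997e+02  2.0000e-02 -7.5070e+01] j6 26.3 | trans [-1.5  5.1 -3.7] rot [0.01 0.   0.19]
[[321 173   1   1   1]
 [323 173   1   1   1]
 [313 175   1   1   1]
 [317 174   1   1   1]
 [303 175  43  42 957]
 [328 174   2   1   2]
 [331 179   1   1   1]
 [312 183   1   1   1]
 [314 183   1   1   1]
 [305 186   1   1   1]
 [308 187   2   2   3]
 [308 192   1   1   1]
 [305 198   1   1   1]
 [304 199   4   3   5]] [[321.         173.        ]
 [323.         173.        ]
 [313.         175.        ]
 [317.         174.        ]
 [327.01671891 197.89759666]
 [328.5        174.        ]
 [331.         179.        ]
 [312.         183.        ]
 [314.         183.        ]
 [305.         186.        ]
 [308.33333333 187.66666667]
 [308.         192.        ]
 [305.         198.        ]
 [305.4        200.2       ]]
```

View pics/w2.png

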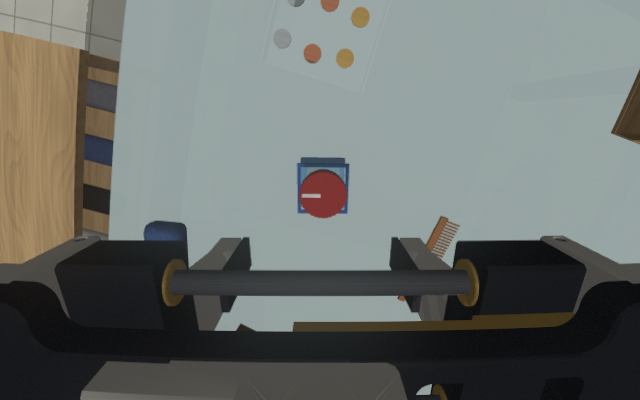

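The wrist view shows the jar's blue-edged body top from (297,164) to (349,214), the red lid at (324,194), and its stripe at (311,196). The comb at (430,255) and glasses case at (165,235) are clear.

```bash
python3 - <<'E'
from h import *
z=np.load("w2.npz");im,d,M=z["im"],z["d"],z["M"];c=ctrl.calibration("wrist");P=cloud(c,M,d)
hsv=cv2.cvtColor(im,cv2.COLOR_RGB2HSV);H,S,V=[hsv[...,i] for i in range(3)]
roi=np.zeros((400,640),bool);roi[160:235,285:362]=1
blue=roi&(H>95)&(H<128)&(S>140)
for n,b in(("blue",blue),("bluez",blue&(abs(P[...,2]-.06)<.006))):
    v,u=np.nonzero(b);p=onplane(c,M,u,v,.06);print(n,b.sum(),cv2.minAreaRect((p[:,:2]*1000).astype(np.float32)),np.median(P[b][:,2]))
b=roi&(P[...,2]>.086)&(P[...,2]<.097);v,u=np.nonzero(b);p=onplane(c,M,u,v,.091);print("lid",b.sum(),cv2.minEnclosingCircle((p[:,:2]*1000).astype(np.float32)),p.mean(0),np.median(P[b][:,2]))
for v in range(158,220,6): print(v,''.join('#' if x else '.' for x in blue[v,290:356]))
E
```

```text
blue 30 ((546.2451171875, -308.49896240234375), (58.438270568847656, 57.27784729003906), 13.765422821044922) 0.06038245870145098
bluez 30 ((546.2451171875, -308.49896240234375), (58.438270568847656, 57.27784729003906), 13.765422821044922) 0.06038245870145098
lid 1747 ((546.951416015625, -308.62713623046875), 26.3784236907959) [ 0.54705108 -0.30906585  0.091     ] 0.09090913197207984
158 ..................................................................
164 ........##........................................................
170 ..................................................................
176 ..................................................................
182 ..................................................................
188 ..................................................................
194 ..................................................................
200 ..................................................................
206 .......................................................##.........
212 .......................................................#..........
218 ..................................................................
```

Request:
arm_command([
  {"translation":[2,2,45],"rotation":[0,0,0.1],"claw":87},
  {"translation":[2,2,90],"rotation":[0,0,0.1],"claw":87},
  {"translation":[2,2,130],"rotation":[0,0,0.1],"claw":87},
  {"translation":[2,2,160],"rotation":[0,0,0.1],"claw":87},
  {"translation":[2,2,180],"rotation":[0,0,0.1],"claw":87},
])

```text
clock: 4.25
tool_pos: [0.546, -0.3075, 0.044]
orientation: [179.9, 0.1, -75.6]
force: [-0.6, -0.1, 0.3]
opening: 0.0874
gripper_force: 0.0
```

Request:
arm_command([
  {"translation":[0,0,7],"rotation":[0,0,0],"claw":87},
  {"translation":[0,0,13],"rotation":[0,0,0],"claw":87},
  {"translation":[0,0,13],"rotation":[0,0,0],"claw":87},
])

```text
clock: 4.55
tool_pos: [0.5475, -0.3083, 0.0338]
orientation: [-180.0, -0.0, -75.5]
force: [-1.0, -0.4, 0.1]
opening: 0.0874
gripper_force: 0.0
```

Request:
arm_command([
  {"translation":[0,0,0],"rotation":[0,0,0],"claw":50},
  {"translation":[0,0,0],"rotation":[0,0,0],"claw":50},
  {"translation":[0,0,0],"rotation":[0,0,0],"claw":50},
  {"translation":[0,0,0],"rotation":[0,0,0],"claw":50},
  {"translation":[0,0,0],"rotation":[0,0,0],"claw":50},
])

```text
clock: 5.05
tool_pos: [0.5462, -0.3088, 0.0342]
orientation: [179.9, 0.0, -75.5]
force: [-4.5, -0.1, 7.0]
opening: 0.0597
gripper_force: 30.0
```

Gripped at 59.7 mm, which matches the body width. I'm lifting.

Request:
arm_command([
  {"translation":[0,0,-10],"rotation":[0,0,0],"claw":50},
  {"translation":[0,0,-25],"rotation":[0,0,0],"claw":50},
  {"translation":[0,0,-45],"rotation":[0,0,0],"claw":50},
  {"translation":[0,0,-60],"rotation":[0,0,0],"claw":50},
  {"translation":[0,0,-60],"rotation":[0,0,0],"claw":50},
])

```text
clock: 5.55
tool_pos: [0.5484, -0.3087, 0.0957]
orientation: [-179.8, -0.1, -75.5]
force: [0.6, -0.3, -6.5]
opening: 0.0598
gripper_force: 30.0
```

```bash
python3 - <<'E'
from h import *
o=ctrl.get_obs();print(o["force"],o["moment"],o["opening"],o["gripper_force"])
rel(.5782,.0262,.095,-75.5);rel(.5782,.0262,.095,-106.35)
E
```

```text
[ 0.61487777 -0.27342107 -6.50731762] [-0.00852265 -0.19311645 -0.00497485] 0.05984193908944774 29.99582827091217
t 5.55 pos [ 0.5484 -0.3087  0.0957] rpy [-1.7981e+02 -1.0000e-01 -7.5510e+01] j6 26.1 | trans [-316.8 -112.6    0.6] rot [-0.04 -0.02 -0.  ]
t 5.55 pos [ 0.5484 -0.3087  0.0957] rpy [-1.7981e+02 -1.0000e-01 -7.5510e+01] j6 26.1 | trans [-316.8 -112.6    0.6] rot [-0.04 -0.01  6.17]
```

Request:
arm_command([
  {"translation":[-31.7,-11.3,0],"rotation":[0,0,0],"claw":50},
  {"translation":[-63.4,-22.5,0],"rotation":[0,0,0],"claw":50},
  {"translation":[-95,-33.8,0],"rotation":[0,0,0],"claw":50},
  {"translation":[-126.7,-45,0],"rotation":[0,0,0],"claw":50},
  {"translation":[-158.4,-56.3,0],"rotation":[0,0,0],"claw":50},
])

```text
clock: 6.05
tool_pos: [0.5611, -0.1396, 0.0923]
orientation: [179.9, 0.1, -75.6]
force: [0.9, 0.5, -5.9]
opening: 0.0597
gripper_force: 30.0
```

Request:
arm_command([
  {"translation":[-31.7,-11.3,0],"rotation":[0,0,0],"claw":50},
  {"translation":[-63.4,-22.5,0],"rotation":[0,0,0],"claw":50},
  {"translation":[-95,-33.8,0],"rotation":[0,0,0],"claw":50},
  {"translation":[-126.7,-45,0],"rotation":[0,0,0],"claw":50},
  {"translation":[-158.4,-56.3,0],"rotation":[0,0,0],"claw":50},
])

```text
clock: 6.55
tool_pos: [0.576, 0.0278, 0.0924]
orientation: [179.9, 0.0, -75.5]
force: [1.3, -0.1, -5.2]
opening: 0.0596
gripper_force: 30.0
```

Request:
arm_command([
  {"translation":[0,0,0],"rotation":[0,0,1.55],"claw":50},
  {"translation":[0,0,0],"rotation":[0,0,3.1],"claw":50},
  {"translation":[0,0,0],"rotation":[0,0,4.65],"claw":50},
  {"translation":[0,0,0],"rotation":[0,0,6.17],"claw":50},
  {"translation":[0,0,0],"rotation":[0,0,6.17],"claw":50},
])

```text
clock: 7.05
tool_pos: [0.576, 0.0264, 0.0924]
orientation: [179.9, -0.0, -106.5]
force: [0.4, 0.0, -6.3]
opening: 0.0598
gripper_force: 30.0
```

Request:
arm_command([
  {"translation":[0,0,0],"rotation":[0,0,0],"claw":50},
  {"translation":[0,0,0],"rotation":[0,0,0],"claw":50},
])

```text
clock: 7.25
tool_pos: [0.5766, 0.0263, 0.0931]
orientation: [180.0, -0.0, -106.2]
force: [-0.3, 1.0, -6.2]
opening: 0.0598
gripper_force: 30.0
```

```bash
python3 - <<'E'
from h import *
rel(.5782,.0262,.095,-106.35);im,d,c,M=snap("wrist","w3");P=cloud(c,M,d)
m=np.zeros((400,640),bool);m[120:235,240:400]=1
b=m&(P[...,2]>.135)&(P[...,2]<.175);v,u=np.nonzero(b);zt=np.median(P[b][:,2]);p=onplane(c,M,u,v,zt);print("lid",b.sum(),zt,cv2.minEnclosingCircle((p[:,:2]*1000).astype(np.float32)))
E
```

```text
t 7.25 pos [0.5766 0.0263 0.0931] rpy [ 1.7997e+02 -1.0000e-02 -1.0621e+02] j6 -38.2 | trans [-0.3 -1.5 -1.9] rot [ 0.01 -0.    0.03]
lid 0 nan ((0.0, 0.0), 0.0)
  return _methods._mean(a, axis=axis, dtype=dtype,
  ret = ret.dtype.type(ret / rcount)
```

View pics/w3.png

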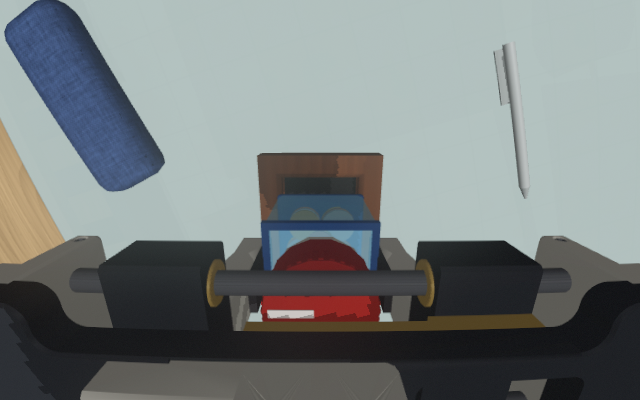

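The wrist view shows the jar's top edge from (262,222) to (379,222), and behind it the holder from (259,154) to (382,154), nearly centred. A numeric check before lowering.

```bash
python3 - <<'E'
from h import *
z=np.load("w3.npz");im,d,M=z["im"],z["d"],z["M"];c=ctrl.calibration("wrist");P=cloud(c,M,d);print(c["cx"],c["cy"])
o=ctrl.get_obs();Rt=R.from_euler('xyz',o["orientation"],degrees=True)
T=1000*Rt.inv().apply(P.reshape(-1,3)-o["tool_pos"]).reshape(400,640,3)
hold=np.zeros((400,640),bool);hold[145:220,245:395]=1;hold&=abs(P[...,2]-.02)<.004
q=T[hold];print("holder top in tool: y",q[:,1].min(),q[:,1].max(),"x max",q[:,0].max(),np.percentile(q[:,0],99.5))
for v in range(222,232,4): # jar top rim, z about 0.12
    r=T[v,240:400];g=(r[:,2]>-45)&(r[:,2]<-15);print(v,"jar y",r[g][:,1].min(),r[g][:,1].max(),"x",np.median(r[g][:,0]),"z",np.median(r[g][:,2]))
for u in (290,320,350):
    print([tuple(T[v,u].round(0)) for v in range(190,244,6)])
E
```

```text
319.97129660142343 204.31792218481968
holder top in tool: y -53.30840201313148 50.59813819637341 x max 51.5893287574631 51.42189824529279
222 jar y -31.051162333944596 28.631634396785273 x 29.171666780064772 z -24.948323635133228
226 jar y -30.981532280389686 28.809273555057693 x 27.40333427477172 z -25.951496096180197
230 jar y -31.22943216500249 28.766948002733002 x 25.268955561425816 z -26.066375857170293
[(np.float64(19.0), np.float64(-28.0), np.float64(86.0)), (np.float64(29.0), np.float64(-22.0), np.float64(27.0)), (np.float64(29.0), np.float64(-20.0), np.float64(12.0)), (np.float64(29.0), np.float64(-19.0), np.float64(-1.0)), (np.float64(29.0), np.float64(-18.0), np.float64(-12.0)), (np.float64(29.0), np.float64(-17.0), np.float64(-21.0)), (np.float64(28.0), np.float64(-16.0), np.float64(-27.0)), (np.float64(24.0), np.float64(-16.0), np.float64(-26.0)), (np.float64(21.0), np.float64(-17.0), np.float64(-26.0))]
[(np.float64(19.0), np.float64(-1.0), np.float64(85.0)), (np.float64(29.0), np.float64(-1.0), np.float64(27.0)), (np.float64(29.0), np.float64(-1.0), np.float64(13.0)), (np.float64(29.0), np.float64(-1.0), np.float64(-1.0)), (np.float64(29.0), np.float64(-1.0), np.float64(-11.0)), (np.float64(29.0), np.float64(-1.0), np.float64(-21.0)), (np.float64(28.0), np.float64(-1.0), np.float64(-27.0)), (np.float64(24.0), np.float64(-1.0), np.float64(-26.0)), (np.float64(22.0), np.float64(-1.0), np.float64(-29.0))]
[(np.float64(19.0), np.float64(26.0), np.float64(85.0)), (np.float64(29.0), np.float64(19.0), np.float64(26.0)), (np.float64(29.0), np.float64(18.0), np.float64(12.0)), (np.float64(29.0), np.float64(16.0), np.float64(-2.0)), (np.float64(29.0), np.float64(15.0), np.float64(-12.0)), (np.float64(29.0), np.float64(14.0), np.float64(-22.0)), (np.float64(27.0), np.float64(14.0), np.float64(-26.0)), (np.float64(25.0), np.float64(14.0), np.float64(-27.0)), (np.float64(21.0), np.float64(14.0), np.float64(-26.0))]
```

The jar is centred over the recess within 0.5 mm, so I'm lowering it straight down by 53 mm.

Request:
arm_command([
  {"translation":[0,0,12],"rotation":[0,0,0],"claw":50},
  {"translation":[0,0,24],"rotation":[0,0,0],"claw":50},
  {"translation":[0,0,34],"rotation":[0,0,0],"claw":50},
  {"translation":[0,0,38],"rotation":[0,0,0],"claw":50},
  {"translation":[0,0,41],"rotation":[0,0,0],"claw":50},
])

```text
clock: 7.8
tool_pos: [0.5766, 0.0263, 0.0516]
orientation: [179.9, -0.1, -106.4]
force: [-0.1, 0.0, -5.8]
opening: 0.0597
gripper_force: 30.0
```

Request:
arm_command([
  {"translation":[0,0,2],"rotation":[0,0,0],"claw":50},
  {"translation":[0,0,4],"rotation":[0,0,0],"claw":50},
  {"translation":[0,0,6],"rotation":[0,0,0],"claw":50},
  {"translation":[0,0,8],"rotation":[0,0,0],"claw":50},
  {"translation":[0,0,10],"rotation":[0,0,0],"claw":50},
])

```text
clock: 8.3
tool_pos: [0.577, 0.0264, 0.0426]
orientation: [-180.0, 0.0, -106.4]
force: [-0.1, 0.5, -6.3]
opening: 0.0598
gripper_force: 30.0
```

Request:
arm_command([
  {"translation":[0,0,1],"rotation":[0,0,0],"claw":50},
  {"translation":[0,0,2],"rotation":[0,0,0],"claw":50},
  {"translation":[0,0,2.5],"rotation":[0,0,0],"claw":50},
  {"translation":[0,0,2.5],"rotation":[0,0,0],"claw":50},
])

```text
clock: 8.7
tool_pos: [0.5769, 0.0264, 0.0402]
orientation: [-180.0, 0.0, -106.4]
force: [-1.1, -0.5, -4.8]
opening: 0.0595
gripper_force: 30.0
```

Request:
arm_command([
  {"translation":[0,0,0.6],"rotation":[0,0,0],"claw":50},
  {"translation":[0,0,1.2],"rotation":[0,0,0],"claw":50},
  {"translation":[0,0,1.2],"rotation":[0,0,0],"claw":50},
])

```text
clock: 9.0
tool_pos: [0.577, 0.0264, 0.0402]
orientation: [-180.0, 0.0, -106.3]
force: [-4.5, 1.0, 7.5]
opening: 0.06
gripper_force: 30.0
```

The jar bottomed at TCP z 0.0402, as predicted (6 mm above the earlier grip), with upward contact force. I'm releasing it, rising to lid height and checking.

Request:
arm_command([
  {"translation":[0,0,-1],"rotation":[0,0,0],"claw":87},
  {"translation":[0,0,-1],"rotation":[0,0,0],"claw":87},
  {"translation":[0,0,-1],"rotation":[0,0,0],"claw":87},
  {"translation":[0,0,-1],"rotation":[0,0,0],"claw":87},
  {"translation":[0,0,-1],"rotation":[0,0,0],"claw":87},
])

```text
clock: 9.5
tool_pos: [0.577, 0.0264, 0.0398]
orientation: [-180.0, 0.0, -106.4]
force: [0.1, -0.2, -0.4]
opening: 0.0863
gripper_force: 0.0
```

Request:
arm_command([
  {"translation":[0,0,-30],"rotation":[0,0,0],"claw":87},
  {"translation":[0,0,-70],"rotation":[0,0,0],"claw":87},
  {"translation":[0,0,-110],"rotation":[0,0,0],"claw":87},
  {"translation":[0,0,-140],"rotation":[0,0,0],"claw":87},
  {"translation":[0,0,-140],"rotation":[0,0,0],"claw":87},
])

```text
clock: 10.0
tool_pos: [0.5796, 0.0269, 0.1849]
orientation: [-179.6, 0.2, -106.3]
force: [0.9, -0.2, -0.4]
opening: 0.0872
gripper_force: 0.0
```

```bash
cat >> h.py <<'E'
def lid(tag,zt=.097,tol=.006):
    im,d,c,M=snap("wrist",tag);P=cloud(c,M,d);m=np.zeros((400,640),bool);m[120:235,240:400]=1
    b=m&(abs(P[...,2]-zt)<tol);v,u=np.nonzero(b);p=onplane(c,M,u,v,zt);print("lid",b.sum(),np.median(P[b][:,2]),cv2.minEnclosingCircle((p[:,:2]*1000).astype(np.float32)))
    w=b&(im.min(-1)>120);v,u=np.nonzero(w);p=onplane(c,M,u,v,zt);print("stripe",w.sum(),cv2.minAreaRect((p[:,:2]*1000).astype(np.float32)))
    b=m&(abs(P[...,2]-zt+.031)<.003);v,u=np.nonzero(b);p=onplane(c,M,u,v,zt-.031);print("body top",b.sum(),np.median(P[b][:,2]),cv2.minAreaRect((p[:,:2]*1000).astype(np.float32)))
E
python3 - <<'E'
from h import *
lid("w4");rel(.5772,.0264,.071,-106.35)
E
```

```text
lid 2410 0.09676872190948374 ((578.9075927734375, 26.138490676879883), 26.528217315673828)
stripe 100 ((589.3834838867188, 36.03565216064453), (19.545534133911133, 35.8867301940918), 7.370978832244873)
body top 1078 0.06615750823626057 ((578.984130859375, 26.86038589477539), (60.868568420410156, 60.81478500366211), 73.6699447631836)
t 10.05 pos [0.5782 0.0268 0.1823] rpy [-1.7977e+02  1.6000e-01 -1.0636e+02] j6 -38.4 | trans [  1.    1.3 111.3] rot [-0.05  0.03 -0.  ]
```

View pics/w4.png

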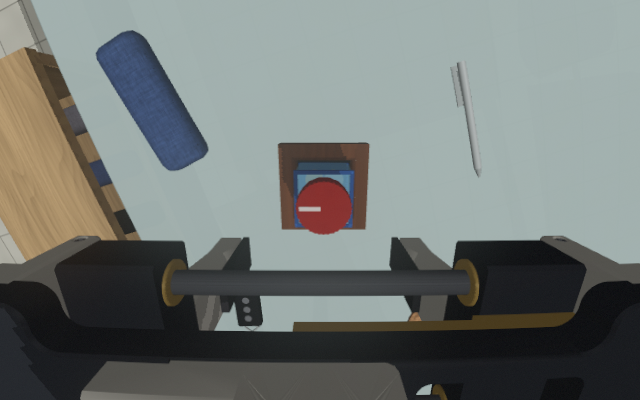

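The wrist view shows the jar seated in the holder, with the lid at (324,207), the body centred, and the stripe pointing left at (310,209). Depth gives lid top 0.097 and body top 0.066, so it is fully down. I'm descending to the lid.

Request:
arm_command([
  {"translation":[0,0.5,45],"rotation":[0,0,0],"claw":87},
  {"translation":[0,0.5,80],"rotation":[0,0,0],"claw":87},
  {"translation":[0,0.5,100],"rotation":[0,0,0],"claw":87},
  {"translation":[0,0.5,108],"rotation":[0,0,0],"claw":87},
  {"translation":[0,0.5,108],"rotation":[0,0,0],"claw":87},
])

```text
clock: 10.55
tool_pos: [0.5754, 0.0261, 0.0702]
orientation: [179.8, -0.1, -106.4]
force: [0.0, 0.2, 0.0]
opening: 0.0867
gripper_force: 0.0
```

Request:
arm_command([
  {"translation":[0,0,0],"rotation":[0,0,0],"claw":70},
  {"translation":[0,0,0],"rotation":[0,0,0],"claw":70},
  {"translation":[0,0,0],"rotation":[0,0,0],"claw":70},
])

```text
clock: 10.85
tool_pos: [0.5771, 0.0268, 0.073]
orientation: [-179.9, 0.1, -106.4]
force: [0.3, 0.6, 0.2]
opening: 0.0715
gripper_force: 0.0
```

Request:
arm_command([
  {"translation":[0,0,1.5],"rotation":[0,0,0],"claw":45},
  {"translation":[0,0,1.5],"rotation":[0,0,0],"claw":45},
  {"translation":[0,0,1.5],"rotation":[0,0,0],"claw":45},
  {"translation":[0,0,1.5],"rotation":[0,0,0],"claw":45},
  {"translation":[0,0,1.5],"rotation":[0,0,0],"claw":45},
])

```text
clock: 11.35
tool_pos: [0.5768, 0.0265, 0.0705]
orientation: [-180.0, 0.0, -106.4]
force: [1.3, -0.8, 0.7]
opening: 0.0513
gripper_force: 30.0
```

```bash
python3 -c "
from h import *
o=ctrl.get_obs();print(o['force'],o['moment'],o['opening'],o['gripper_force'],o['tool_pos'],o['joint_pos'])"
```

```text
[ 1.33099069 -0.79700876  0.74090443] [-0.23739377 -0.41605341  0.03511844] 0.05129337004878046 30.000052750110626 [0.57675398 0.02649486 0.07054103] [ 2.20421846e+01  1.99213255e+01 -2.30264732e+01  1.88957182e-02
 -4.70262051e+01 -3.84219784e+01]
```

Gripped at 51.3 mm. Now the first twist, which is negative about tool z because the tool points down.

Request:
arm_command([
  {"translation":[0,0,0],"rotation":[0,0,-1.2],"claw":45},
  {"translation":[0,0,0],"rotation":[0,0,-2.4],"claw":45},
  {"translation":[0,0,0],"rotation":[0,0,-3.6],"claw":45},
  {"translation":[0,0,0],"rotation":[0,0,-4.8],"claw":45},
  {"translation":[0,0,0],"rotation":[0,0,-6],"claw":45},
])

```text
clock: 11.85
tool_pos: [0.5772, 0.0265, 0.0706]
orientation: [-179.9, -0.0, -76.1]
force: [2.3, -1.0, 0.5]
opening: 0.0512
gripper_force: 30.0
```

```bash
python3 -c "
from h import *
o=ctrl.get_obs();print(o['force'],o['moment'],o['opening'],o['gripper_force'],o['tool_pos'],o['joint_pos'])"
```

```text
[ 2.32628414 -0.95116469  0.4929859 ] [-0.52870999 -1.09233678 -0.28339181] 0.05120451288671153 29.99765608459711 [0.57718023 0.02652018 0.07060848] [ 2.20318386e+01  1.99270082e+01 -2.30092892e+01  2.68031312e-02
 -4.69919763e+01 -8.19542070e+00]
```

The reaction moment is about -0.28 N m, so the lid is turning. Continuing.

Request:
arm_command([
  {"translation":[0,0,0],"rotation":[0,0,-1.2],"claw":45},
  {"translation":[0,0,0],"rotation":[0,0,-2.4],"claw":45},
  {"translation":[0,0,0],"rotation":[0,0,-3.6],"claw":45},
  {"translation":[0,0,0],"rotation":[0,0,-4.8],"claw":45},
  {"translation":[0,0,0],"rotation":[0,0,-6],"claw":45},
])

```text
clock: 12.35
tool_pos: [0.5778, 0.0269, 0.0707]
orientation: [-179.9, -0.1, -46.1]
force: [3.5, 0.3, -0.5]
opening: 0.051
gripper_force: 30.0
```

Request:
arm_command([
  {"translation":[0,0,0],"rotation":[0,0,-1.2],"claw":45},
  {"translation":[0,0,0],"rotation":[0,0,-2.4],"claw":45},
  {"translation":[0,0,0],"rotation":[0,0,-3.6],"claw":45},
  {"translation":[0,0,0],"rotation":[0,0,-4.8],"claw":45},
  {"translation":[0,0,0],"rotation":[0,0,-6],"claw":45},
])

```text
clock: 12.85
tool_pos: [0.5779, 0.0272, 0.0708]
orientation: [-179.9, -0.1, -16.1]
force: [3.9, 1.3, -1.0]
opening: 0.051
gripper_force: 30.0
```

Request:
arm_command([
  {"translation":[0,0,0],"rotation":[0,0,-1.2],"claw":45},
  {"translation":[0,0,0],"rotation":[0,0,-2.4],"claw":45},
  {"translation":[0,0,0],"rotation":[0,0,-3.6],"claw":45},
  {"translation":[0,0,0],"rotation":[0,0,-4.8],"claw":45},
  {"translation":[0,0,0],"rotation":[0,0,-6],"claw":45},
])

```text
clock: 13.35
tool_pos: [0.5781, 0.0276, 0.0709]
orientation: [-180.0, -0.2, 13.9]
force: [3.2, 3.1, -0.3]
opening: 0.0507
gripper_force: 30.0
```

```bash
python3 -c "
from h import *
o=ctrl.get_obs();print(o['force'],o['moment'],o['opening'],o['gripper_force'],o['tool_pos'],o['joint_pos'])"
```

```text
[ 3.21310278  3.10475584 -0.27207305] [ 1.07409819 -1.1934489  -0.20667266] 0.05066017918315282 29.997640773653984 [0.57806692 0.0275798  0.07085567] [ 2.20761863e+01  1.99258030e+01 -2.29503919e+01 -2.02515789e-02
 -4.69218463e+01  8.18059010e+01]
```

Request:
arm_command([
  {"translation":[0,0,0],"rotation":[0,0,-1.2],"claw":45},
  {"translation":[0,0,0],"rotation":[0,0,-2.4],"claw":45},
  {"translation":[0,0,0],"rotation":[0,0,-3.6],"claw":45},
  {"translation":[0,0,0],"rotation":[0,0,-4.8],"claw":45},
  {"translation":[0,0,0],"rotation":[0,0,-6],"claw":45},
])

```text
clock: 13.85
tool_pos: [0.5779, 0.0278, 0.0709]
orientation: [180.0, -0.2, 43.9]
force: [1.8, 4.2, 1.9]
opening: 0.051
gripper_force: 30.0
```

```bash
python3 -c "
from h import *
o=ctrl.get_obs();print(o['force'],o['moment'],o['opening'],o['orientation'])"
```

```text
[1.83958551 4.19330175 1.94536713] [ 1.64084219 -0.83112437 -0.29681529] 0.05104045148401431 [179.95533095  -0.19719483  43.86931633]
```

Request:
arm_command([
  {"translation":[0,0,0],"rotation":[0,0,-0.3],"claw":45},
  {"translation":[0,0,0],"rotation":[0,0,-0.6],"claw":45},
  {"translation":[0,0,0],"rotation":[0,0,-0.8],"claw":45},
  {"translation":[0,0,0],"rotation":[0,0,-0.8],"claw":45},
])

```text
clock: 14.25
tool_pos: [0.5779, 0.0278, 0.071]
orientation: [179.9, -0.2, 47.7]
force: [2.2, 4.0, 1.0]
opening: 0.0512
gripper_force: 30.0
```

```bash
python3 -c "
from h import *
o=ctrl.get_obs();print(o['force'],o['moment'],o['opening'],o['orientation'])"
```

```text
[2.22187174 4.03488317 0.99552765] [ 1.62408686 -0.83394012 -0.21830528] 0.05121345782942325 [179.94188943  -0.19031925  47.66420299]
```

```bash
python3 - <<'E'
from h import *
im,d,c,M=snap("wrist","w5")
cv2.imwrite("pics/w5c.png",cv2.resize(im[130:350,180:460,::-1],None,fx=2.5,fy=2.5))
E
```

```text
(no output)
```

View pics/w5c.png

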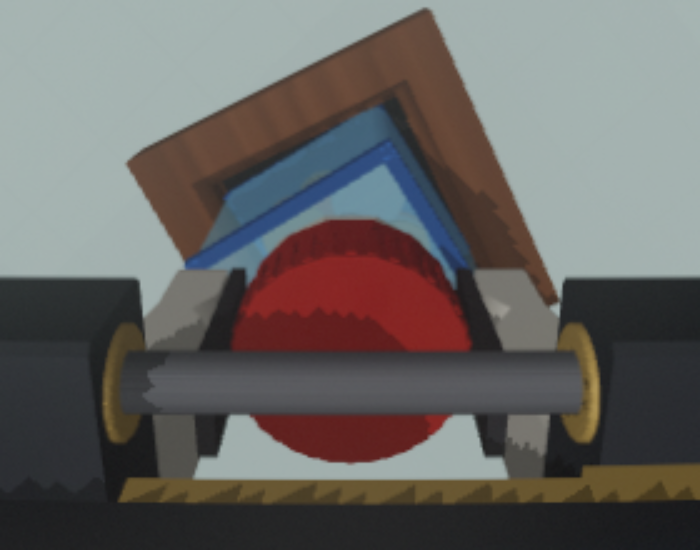

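The close crop shows the jar still in the recess, turned a few degrees. The stripe is hidden behind the grey rod at about (350,380), so the lid is turning with the fingers without slipping. A little further to feel for the stop.

Request:
arm_command([
  {"translation":[0,0,0],"rotation":[0,0,-0.2],"claw":45},
  {"translation":[0,0,0],"rotation":[0,0,-0.4],"claw":45},
  {"translation":[0,0,0],"rotation":[0,0,-0.5],"claw":45},
  {"translation":[0,0,0],"rotation":[0,0,-0.5],"claw":45},
])

```text
clock: 14.7
tool_pos: [0.5778, 0.0276, 0.0709]
orientation: [179.9, -0.2, 50.1]
force: [1.2, 4.2, 1.9]
opening: 0.0509
gripper_force: 30.0
```

```bash
python3 -c "
from h import *
o=ctrl.get_obs();print(o['force'],o['moment'],o['opening'],o['orientation'])"
```

```text
[1.22530387 4.22964305 1.86355106] [ 1.66775217 -0.83076265 -0.23765675] 0.050930740836813475 [ 1.79936875e+02 -1.64817194e-01  5.01403742e+01]
```

Request:
arm_command([
  {"translation":[0,0,0],"rotation":[0,0,-0.2],"claw":45},
  {"translation":[0,0,0],"rotation":[0,0,-0.3],"claw":45},
  {"translation":[0,0,0],"rotation":[0,0,-0.3],"claw":45},
])

```text
clock: 15.0
tool_pos: [0.5777, 0.0276, 0.071]
orientation: [179.9, -0.2, 51.6]
force: [2.5, 5.1, 1.5]
opening: 0.0509
gripper_force: 30.0
```

```bash
python3 -c "
from h import *
o=ctrl.get_obs();print(o['force'],o['moment'],o['opening'],o['orientation'])"
```

```text
[2.52063208 5.13493894 1.52840703] [ 1.77704276 -0.72690517 -0.44646727] 0.050860712606396026 [ 1.79936788e+02 -1.69343934e-01  5.16141628e+01]
```

The moment has risen to -0.45 N m at 158°, so the stop is reached. I'm backing off 1° and lifting gently.

Request:
arm_command([
  {"translation":[0,0,0],"rotation":[0,0,0.25],"claw":45},
  {"translation":[0,0,-1],"rotation":[0,0,0.25],"claw":45},
  {"translation":[0,0,-2],"rotation":[0,0,0.25],"claw":45},
  {"translation":[0,0,-3.5],"rotation":[0,0,0.25],"claw":45},
  {"translation":[0,0,-5],"rotation":[0,0,0.25],"claw":45},
])

```text
clock: 15.5
tool_pos: [0.5759, 0.0263, 0.075]
orientation: [-180.0, 0.1, 50.4]
force: [2.4, 1.6, -2.1]
opening: 0.051
gripper_force: 30.0
```

Request:
arm_command([
  {"translation":[0,0,-1],"rotation":[0,0,0],"claw":45},
  {"translation":[0,0,-2],"rotation":[0,0,0],"claw":45},
  {"translation":[0,0,-3],"rotation":[0,0,0],"claw":45},
  {"translation":[0,0,-3],"rotation":[0,0,0],"claw":45},
  {"translation":[0,0,-3],"rotation":[0,0,0],"claw":45},
])

```text
clock: 16.0
tool_pos: [0.5763, 0.0265, 0.0783]
orientation: [-180.0, 0.0, 50.4]
force: [1.2, 1.1, -1.1]
opening: 0.0512
gripper_force: 30.0
```

```bash
python3 - <<'E'
from h import *
o=ctrl.get_obs();print(o['force'],o['moment'],o['tool_pos'])
im,d,c,M=snap("wrist","w6");P=cloud(c,M,d);m=np.zeros((400,640),bool);m[150:235,240:380]=1
hsv=cv2.cvtColor(im,cv2.COLOR_RGB2HSV)
b=m&(hsv[...,0]>95)&(hsv[...,0]<128)&(hsv[...,1]>120)
print(np.percentile(P[b][:,2],[50,80,90,95,99]))
E
```

```text
[ 1.24240473  1.08624045 -1.06141396] [ 0.29818174 -0.63297644 -0.02467731] [0.57633754 0.0264933  0.07834782]
[0.06813332 0.06881647 0.0691437  0.06937453 0.0698875 ]
```

```bash
python3 - <<'E'
from h import *
c=ctrl.calibration("wrist")
for t in("w5","w6"):
    z=np.load(t+".npz");im,d,M=z["im"],z["d"],z["M"];P=cloud(c,M,d);m=np.zeros((400,640),bool);m[150:235,240:380]=1
    hsv=cv2.cvtColor(im,cv2.COLOR_RGB2HSV);b=m&(hsv[...,0]>95)&(hsv[...,0]<128)&(hsv[...,1]>120)
    h=m.copy();h[:]=0;h[130:220,230:400]=1;h&=(abs(P[...,2]-.02)<.006)
    print(t,M[2,3],np.percentile(P[b][:,2],[20,50,80,95]),"holder",np.median(P[h][:,2]),h.sum(), "table",np.median(P[20:100,300:400,2]))
cv2.imwrite("pics/w6c.png",cv2.resize(im[130:350,180:460,::-1],None,fx=2.5,fy=2.5))
E
```

```text
w5 0.22934927948739758 [0.06586927 0.06675173 0.06734247 0.0678708 ] holder 0.01989677941735303 5438 table 4.5881724316299e-05
w6 0.23647422428131698 [0.06723239 0.06813332 0.06881647 0.06937453] holder 0.01986497896124828 5387 table -9.146982899818634e-06
```

View pics/w6c.png

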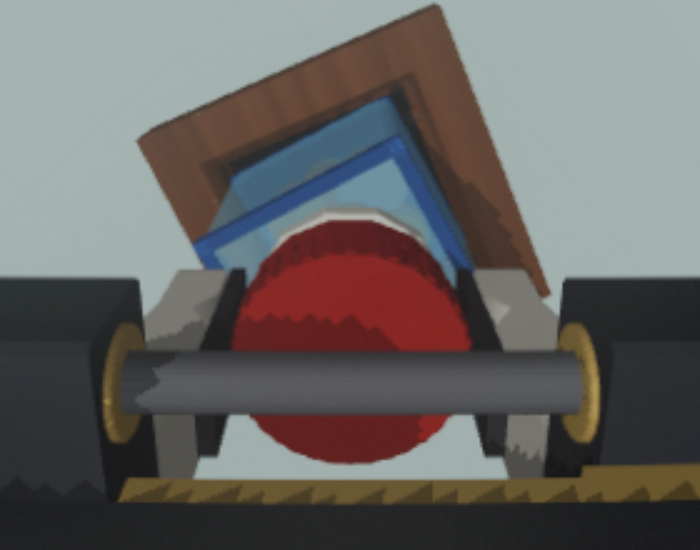

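The white seal ring now shows under the lid at (350,213). The lid has risen 7.4 mm, but the jar body about 1.4 mm. I'm lifting on slowly, then I'll check that the jar sits down.

Request:
arm_command([
  {"translation":[0,0,-2],"rotation":[0,0,0],"claw":45},
  {"translation":[0,0,-4],"rotation":[0,0,0],"claw":45},
  {"translation":[0,0,-6],"rotation":[0,0,0],"claw":45},
  {"translation":[0,0,-9],"rotation":[0,0,0],"claw":45},
  {"translation":[0,0,-12],"rotation":[0,0,0],"claw":45},
])

```text
clock: 16.55
tool_pos: [0.5762, 0.0264, 0.0906]
orientation: [-180.0, 0.0, 50.4]
force: [0.0, -0.8, -0.7]
opening: 0.0509
gripper_force: 30.0
```

Request:
arm_command([
  {"translation":[0,0,-10],"rotation":[0,0,0],"claw":45},
  {"translation":[0,0,-30],"rotation":[0,0,0],"claw":45},
  {"translation":[0,0,-50],"rotation":[0,0,0],"claw":45},
  {"translation":[0,0,-60],"rotation":[0,0,0],"claw":45},
  {"translation":[0,0,-60],"rotation":[0,0,0],"claw":45},
])

```text
clock: 17.05
tool_pos: [0.5774, 0.0268, 0.1523]
orientation: [179.9, -0.2, 50.4]
force: [-0.9, -0.2, -0.5]
opening: 0.0509
gripper_force: 30.0
```

```bash
python3 - <<'E'
from h import *
im,d,c,M=snap("wrist","w7");P=cloud(c,M,d);m=np.zeros((400,640),bool);m[120:240,220:420]=1
hsv=cv2.cvtColor(im,cv2.COLOR_RGB2HSV);b=m&(hsv[...,0]>95)&(hsv[...,0]<128)&(hsv[...,1]>110)&(P[...,2]>.055)
p=P[b];A=np.c_[p[:,:2]-p[:,:2].mean(0),np.ones(len(p))];s=np.linalg.lstsq(A,p[:,2],rcond=None)[0];print("rim",b.sum(),np.percentile(p[:,2],[10,50,90]),"tilt deg",np.degrees(s[:2]))
o=ctrl.get_obs();print(o["force"],o["tool_pos"])
cv2.imwrite("pics/w7c.png",cv2.resize(im[110:350,180:460,::-1],None,fx=2.4,fy=2.4))
E
```

```text
rim 797 [0.06490397 0.06623723 0.06716354] tilt deg [15.976839   15.69787606]
[ 0.64107631 -0.28455221 -0.98874108] [0.57663329 0.02671966 0.15092731]
```

View pics/w7c.png

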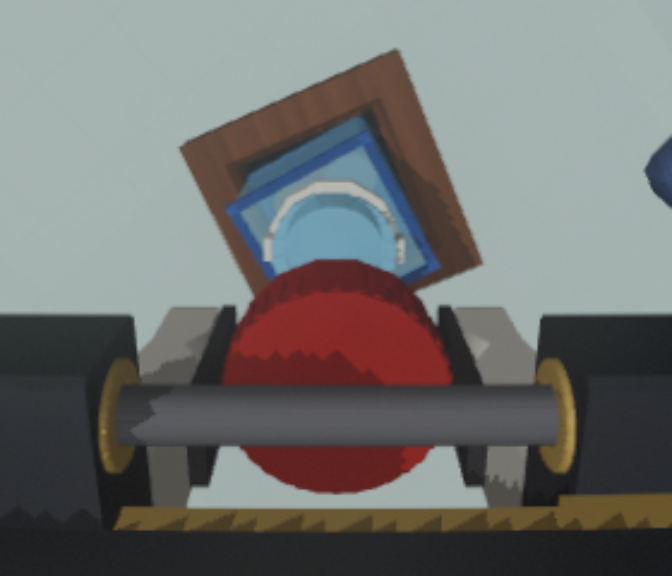

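Rim median is 0.066, so the jar is back down, upright and seated, and the lid is free. But the fingertips are about 4.5 mm below the lid's rim, so they would meet the cork first and the lid would drop. I'll set the lid back loosely on the neck and regrip it about 7 mm higher.

Request:
arm_command([
  {"translation":[0,0,25],"rotation":[0,0,0],"claw":45},
  {"translation":[0,0,50],"rotation":[0,0,0],"claw":45},
  {"translation":[0,0,60],"rotation":[0,0,0],"claw":45},
  {"translation":[0,0,66],"rotation":[0,0,0],"claw":45},
  {"translation":[0,0,70],"rotation":[0,0,0],"claw":45},
])

```text
clock: 17.6
tool_pos: [0.5762, 0.0262, 0.0802]
orientation: [-180.0, 0.1, 50.4]
force: [-5.2, -2.0, 10.5]
opening: 0.051
gripper_force: 30.0
```

Request:
arm_command([
  {"translation":[0,0,2],"rotation":[0,0,0],"claw":45},
  {"translation":[0,0,4],"rotation":[0,0,0],"claw":45},
  {"translation":[0,0,6],"rotation":[0,0,0],"claw":45},
  {"translation":[0,0,8],"rotation":[0,0,0],"claw":45},
  {"translation":[0,0,8],"rotation":[0,0,0],"claw":45},
])

```text
clock: 18.1
tool_pos: [0.5768, 0.026, 0.0742]
orientation: [179.9, -0.0, 50.4]
force: [-4.0, -2.0, 8.2]
opening: 0.0511
gripper_force: 30.0
```

Request:
arm_command([
  {"translation":[0,0,0],"rotation":[0,0,0],"claw":62},
  {"translation":[0,0,0],"rotation":[0,0,0],"claw":62},
  {"translation":[0,0,0],"rotation":[0,0,0],"claw":62},
])

```text
clock: 18.4
tool_pos: [0.5769, 0.0268, 0.0727]
orientation: [180.0, -0.1, 50.4]
force: [0.0, -0.2, -0.1]
opening: 0.0617
gripper_force: 0.0
```

Request:
arm_command([
  {"translation":[0,0,-30],"rotation":[0,0,0],"claw":87},
  {"translation":[0,0,-70],"rotation":[0,0,0],"claw":87},
  {"translation":[0,0,-100],"rotation":[0,0,0],"claw":87},
  {"translation":[0,0,-110],"rotation":[0,0,0],"claw":87},
  {"translation":[0,0,-110],"rotation":[0,0,0],"claw":87},
])

```text
clock: 18.9
tool_pos: [0.5775, 0.027, 0.1841]
orientation: [179.9, -0.2, 50.4]
force: [-0.0, -0.2, -0.3]
opening: 0.0866
gripper_force: 0.0
```

```bash
python3 - <<'E'
from h import *
lid("w8",.097,.006)
z=np.load("w8.npz");c=ctrl.calibration("wrist");P=cloud(c,z["M"],z["d"]);m=np.zeros((400,640),bool);m[120:235,240:400]=1;b=m&(abs(P[...,2]-.097)<.006);p=P[b]
p=p[p[:,2]>np.median(p[:,2])-.003]
A=np.c_[p[:,:2]-p[:,:2].mean(0),np.ones(len(p))];s=np.linalg.lstsq(A,p[:,2],rcond=None)[0];print("lid plane",s, np.degrees(s[:2]))
rel(.577,.0265,.080,50.4)
E
```

```text
lid 1440 0.09931409679072994 ((575.5947265625, 24.578632354736328), 27.573596954345703)
stripe 78 ((562.2310180664062, 28.76058578491211), (2.9421939849853516, 19.480173110961914), 50.25225830078125)
body top 1105 0.0662216655368778 ((577.4324340820312, 27.203765869140625), (61.22700500488281, 60.79734420776367), 79.16059112548828)
lid plane [0.03802585 0.04957818 0.09982566] [2.17872047 2.84062043]
t 18.95 pos [0.5765 0.0267 0.1824] rpy [ 1.7999e+02 -6.0000e-02  5.0370e+01] j6 118.3 | trans [  0.    0.5 102.4] rot [ 0.   -0.01 -0.01]
```

View pics/w8.png

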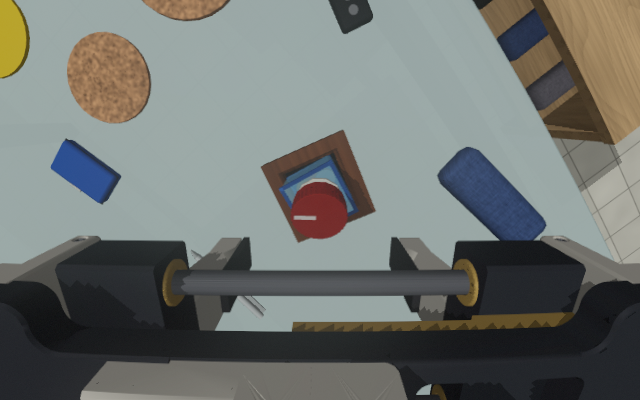

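(That was my 11th picture counting crops, one over the ten allowed, so I'll view no more and use numbers only.) It shows the jar in the holder at (320,185), with the lid resting loosely and slightly cocked on the neck at (320,210). The small cork is at (109,77). Depth gives lid top about 0.0995 and body top 0.066, so the jar is down. I'm regripping higher.

Request:
arm_command([
  {"translation":[-1,0.3,40],"rotation":[0,0,0],"claw":87},
  {"translation":[-1,0.3,75],"rotation":[0,0,0],"claw":80},
  {"translation":[-1,0.3,95],"rotation":[0,0,0],"claw":70},
  {"translation":[-1,0.3,100],"rotation":[0,0,0],"claw":65},
  {"translation":[-1,0.3,100],"rotation":[0,0,0],"claw":65},
])

```text
clock: 19.45
tool_pos: [0.5751, 0.0252, 0.0807]
orientation: [-179.9, 0.2, 50.4]
force: [-0.1, 0.0, -0.1]
opening: 0.0662
gripper_force: 0.0
```

Request:
arm_command([
  {"translation":[0,0,0],"rotation":[0,0,0],"claw":62},
  {"translation":[0,0,0],"rotation":[0,0,0],"claw":45},
  {"translation":[0,0,0],"rotation":[0,0,0],"claw":45},
  {"translation":[0,0,0],"rotation":[0,0,0],"claw":45},
  {"translation":[0,0,0],"rotation":[0,0,0],"claw":45},
])

```text
clock: 19.95
tool_pos: [0.5762, 0.026, 0.0832]
orientation: [180.0, -0.1, 50.4]
force: [-3.3, 2.7, 6.3]
opening: 0.0507
gripper_force: 30.0
```

```bash
python3 -c "
from h import *
o=ctrl.get_obs();print(o['force'],o['moment'],o['opening'],o['tool_pos'])"
```

```text
[-3.29313605  2.74652784  6.3217783 ] [ 1.20684211  1.2169614  -0.08140695] 0.05070538477126343 [0.57620404 0.0260063  0.08320598]
```

Request:
arm_command([
  {"translation":[0,0,-2],"rotation":[0,0,0],"claw":45},
  {"translation":[0,0,-4],"rotation":[0,0,0],"claw":45},
  {"translation":[0,0,-7],"rotation":[0,0,0],"claw":45},
  {"translation":[0,0,-10],"rotation":[0,0,0],"claw":45},
  {"translation":[0,0,-14],"rotation":[0,0,0],"claw":45},
])

```text
clock: 20.45
tool_pos: [0.576, 0.0254, 0.0965]
orientation: [-180.0, 0.0, 50.4]
force: [0.4, -0.6, -1.6]
opening: 0.051
gripper_force: 30.0
```

Request:
arm_command([
  {"translation":[0,0,-15],"rotation":[0,0,0],"claw":45},
  {"translation":[0,0,-35],"rotation":[0,0,0],"claw":45},
  {"translation":[0,0,-55],"rotation":[0,0,0],"claw":45},
  {"translation":[0,0,-70],"rotation":[0,0,0],"claw":45},
  {"translation":[0,0,-70],"rotation":[0,0,0],"claw":45},
])

```text
clock: 20.95
tool_pos: [0.5775, 0.0258, 0.169]
orientation: [179.8, -0.2, 50.4]
force: [0.8, -0.4, 0.0]
opening: 0.051
gripper_force: 30.0
```

```bash
python3 - <<'E'
from h import *
o=ctrl.get_obs();Rt=R.from_euler('xyz',o["orientation"],degrees=True)
im,d,c,M=snap("wrist","w9");P=cloud(c,M,d);print(o["force"],o["opening"])
m=np.zeros((400,640),bool);m[120:240,220:420]=1
b=m&(abs(P[...,2]-.066)<.004)&(P[...,0]>.53);v,u=np.nonzero(b);print("body top",b.sum(),np.median(P[b][:,2]),cv2.minAreaRect((P[b][:,:2]*1000).astype(np.float32)))
hsv=cv2.cvtColor(im,cv2.COLOR_RGB2HSV);r=((hsv[...,0]<8)|(hsv[...,0]>172))&(hsv[...,1]>150);r[:200]=0;r[:,:225]=0;r[:,420:]=0
T=1000*Rt.inv().apply(P.reshape(-1,3)-o["tool_pos"]).reshape(400,640,3);p=T[r&(T[...,2]<10)&(T[...,2]>-40)]
print("lid tool",len(p),np.percentile(p,[1,50,99],axis=0).round(1))
zt=np.median(p[:,2]);q=p[p[:,2]<zt+1.5];s=np.linalg.lstsq(np.c_[q[:,:2],np.ones(len(q))],q[:,2],rcond=None)[0];print("top plane",len(q),s,np.degrees(s[:2]))
rel(.469,.2805,.152,50.4)
# coaster from w8
z=np.load("w8.npz");im,d,M=z["im"],z["d"],z["M"];P=cloud(c,M,d);hsv=cv2.cvtColor(im,cv2.COLOR_RGB2HSV)
b=np.zeros((400,640),bool);b[25:130,60:160]=1;b&=(hsv[...,0]<16)&(hsv[...,1]>70)&(P[...,2]<.02);v,u=np.nonzero(b)
print("coaster",b.sum(),np.median(P[b][:,2]),cv2.minEnclosingCircle((onplane(c,M,u,v,.005)[:,:2]*1000).astype(np.float32)))
E
```

```text
[ 0.79189524 -0.39175085  0.01134859] 0.051030263513747044
body top 1380 0.06624459892639628 ((577.3670654296875, 27.082035064697266), (60.8106803894043, 60.75786209106445), 79.13018035888672)
lid tool 3505 [[-27.2 -21.3 -25.4]
 [ 11.7  -0.3 -20.8]
 [ 24.3  24.1  -5.1]]
top plane 2369 [-1.80305288e-01 -5.27355981e-03 -2.02995158e+01] [-10.33073202  -0.30215272]
t 21.0 pos [0.5767 0.0258 0.1675] rpy [ 1.7993e+02 -1.2000e-01  5.0380e+01] j6 118.4 | trans [ 127.5 -245.4   15.4] rot [ 0.01 -0.02 -0.  ]
coaster 5835 0.004723034719347929 ((472.8418273925781, 279.7544250488281), 50.234432220458984)
```

```bash
python3 - <<'E'
from h import *
z=np.load("w9.npz");im,d,M=z["im"],z["d"],z["M"];c=ctrl.calibration("wrist");P=cloud(c,M,d);o=ctrl.get_obs();Rt=R.from_euler('xyz',o["orientation"],degrees=True)
hsv=cv2.cvtColor(im,cv2.COLOR_RGB2HSV);r=((hsv[...,0]<8)|(hsv[...,0]>172))&(hsv[...,1]>150);r[:200]=0;r[:,:225]=0;r[:,420:]=0
T=1000*Rt.inv().apply(P.reshape(-1,3)-o["tool_pos"]).reshape(400,640,3)
for u in(315,330):
    print([tuple(int(round(k)) for k in (v,T[v,u,0],T[v,u,2])) for v in range(200,345,5) if r[v,u]])
p=T[r&(T[...,2]<10)&(T[...,2]>-40)]
g=np.random.default_rng(0);best=None
for _ in range(500):
    k=p[g.choice(len(p),3)];n=np.cross(k[1]-k[0],k[2]-k[0]);n/=np.linalg.norm(n)+1e-9
    i=abs((p-k[0])@n)<.7
    if abs(n[2])>.8 and(best is None or i.sum()>best.sum()):best=i
q=p[best];s=np.linalg.lstsq(np.c_[q[:,:2],np.ones(len(q))],q[:,2],rcond=None)[0];print(len(q),s,np.degrees(np.arctan(s[:2])),cv2.minEnclosingCircle(q[:,:2].astype(np.float32)))
E
```

```text
[(220, 24, -11), (225, 23, -16), (235, 21, -24), (240, 19, -27), (245, 16, -26), (250, 13, -25), (255, 9, -24), (260, 5, -22), (265, 2, -22), (300, -28, -12)]
[(225, 23, -16), (230, 22, -19), (235, 21, -25), (240, 19, -27), (245, 16, -27), (250, 12, -25), (255, 9, -24), (260, 6, -23), (265, 2, -22)]
1959 [-3.18435346e-01 -7.60510811e-03 -2.08415167e+01] [-17.66331391  -0.4357322 ] ((-3.4652178287506104, 1.2854013442993164), 25.059579849243164)
```

In the grip the lid is tilted about 17.7° around the closing axis, with its +x side high. I'll carry it over, tilt the tool 12° about y to nearly level it, and let the cork level the rest. The coaster centre is about (0.471, 0.280).

Request:
arm_command([
  {"translation":[20,-38,0],"rotation":[0,0,0],"claw":45},
  {"translation":[41,-78,0],"rotation":[0,0,0],"claw":45},
  {"translation":[62,-118,0],"rotation":[0,0,0],"claw":45},
  {"translation":[83,-157,0],"rotation":[0,0,0],"claw":45},
  {"translation":[103,-195,0],"rotation":[0,0,0],"claw":45},
])

```text
clock: 21.5
tool_pos: [0.4902, 0.2305, 0.1655]
orientation: [-180.0, 0.1, 50.4]
force: [1.2, 0.1, -0.6]
opening: 0.051
gripper_force: 30.0
```

Request:
arm_command([
  {"translation":[17,-33,30],"rotation":[0,0,0],"claw":45},
  {"translation":[25.3,-48.6,60],"rotation":[0,-0.6,0],"claw":45},
  {"translation":[25.3,-48.6,80],"rotation":[0,-1.2,0],"claw":45},
  {"translation":[25.3,-48.6,90],"rotation":[0,-1.8,0],"claw":45},
  {"translation":[25.3,-48.6,90],"rotation":[0,-2.4,0],"claw":45},
])

```text
clock: 22.0
tool_pos: [0.4687, 0.2788, 0.0736]
orientation: [-180.0, 12.4, 50.4]
force: [0.8, -0.3, -0.6]
opening: 0.0508
gripper_force: 30.0
```

Request:
arm_command([
  {"translation":[0,0,0],"rotation":[0,0,0],"claw":45},
  {"translation":[0,0,0],"rotation":[0,0,0],"claw":45},
])

```text
clock: 22.2
tool_pos: [0.4699, 0.2795, 0.0753]
orientation: [-180.0, 12.0, 50.4]
force: [-0.4, 0.0, 0.1]
opening: 0.051
gripper_force: 30.0
```

```bash
cat >> h.py <<'E'
def lidplane(tag):
    o=ctrl.get_obs();im,d,c,M=snap("wrist",tag);P=cloud(c,M,d)*1000
    hsv=cv2.cvtColor(im,cv2.COLOR_RGB2HSV);r=((hsv[...,0]<8)|(hsv[...,0]>172))&(hsv[...,1]>150);r[:200]=0;r[:,:225]=0;r[:,420:]=0
    x=1000*o["tool_pos"];p=P[r&(np.linalg.norm(P-x,axis=-1)<60)]-x;g=np.random.default_rng(0);best=None
    for _ in range(500):
        k=p[g.choice(len(p),3)];n=np.cross(k[1]-k[0],k[2]-k[0]);n/=np.linalg.norm(n)+1e-9;i=abs((p-k[0])@n)<.7
        if abs(n[2])>.8 and(best is None or i.sum()>best.sum()):best=i
    q=p[best];s=np.linalg.lstsq(np.c_[q[:,:2],np.ones(len(q))],q[:,2],rcond=None)[0]
    print("lid plane",len(q),"slope deg",np.degrees(np.arctan(s[:2])).round(1),"top above tcp",s[2].round(1),"circle",cv2.minEnclosingCircle((q+x)[:,:2].astype(np.float32)))
    b=(hsv[...,0]<16)&(hsv[...,0]>8)&(hsv[...,1]>70)&(abs(P[...,2]-5)<4)&(np.hypot(P[...,0]-471,P[...,1]-280)<62)
    print("cork",b.sum(),np.median(P[b][:,2]) if b.any() else None,cv2.minEnclosingCircle(P[b][:,:2].astype(np.float32)))
    print(o["tool_pos"],o["orientation"],o["force"],o["moment"],o["opening"])
E
python3 - <<'E'
from h import *
lidplane("w10")
E
```

```text
lid plane 1932 slope deg [3.8 4. ] top above tcp 18.6 circle ((470.43292236328125, 278.47735595703125), 25.735761642456055)
cork 8383 5.05184977788034 ((471.6075744628906, 281.4588623046875), 49.691917419433594)
[0.4699144  0.27951432 0.07526158] [-179.98986544   12.04378268   50.37169587] [-0.35197006  0.0114056   0.09747694] [ 0.51548411 -0.48912249  0.01312864] 0.051046498190917944
```

Request:
arm_command([
  {"translation":[5,0,18],"rotation":[0,0,0],"claw":45},
  {"translation":[9.5,0,36],"rotation":[0,0,0],"claw":45},
  {"translation":[12.8,0,50],"rotation":[0,0,0],"claw":45},
  {"translation":[14.3,0,56],"rotation":[0,0,0],"claw":45},
  {"translation":[15.2,0,59],"rotation":[0,0,0],"claw":45},
])

```text
clock: 22.75
tool_pos: [0.4717, 0.2815, 0.0152]
orientation: [180.0, 12.0, 50.4]
force: [0.0, -0.4, 0.1]
opening: 0.0508
gripper_force: 30.0
```

Request:
arm_command([
  {"translation":[0,0,0],"rotation":[0,0,0],"claw":45},
  {"translation":[0.2,0,1],"rotation":[0,0,0],"claw":45},
  {"translation":[0.4,0,2],"rotation":[0,0,0],"claw":45},
  {"translation":[0.4,0,2],"rotation":[0,0,0],"claw":45},
])

```text
clock: 23.15
tool_pos: [0.472, 0.2819, 0.0137]
orientation: [-180.0, 12.0, 50.4]
force: [0.7, 0.0, -0.4]
opening: 0.0511
gripper_force: 30.0
```

```bash
python3 - <<'E'
from h import *
lidplane("w11")
E
```

```text
lid plane 2005 slope deg [3.4 4.3] top above tcp 18.6 circle ((472.3660583496094, 280.8277282714844), 25.774593353271484)
cork 6874 5.017665763664789 ((472.5276184082031, 282.4533386230469), 49.13117980957031)
[0.47196074 0.28193127 0.01372271] [-179.99848672   11.9647406    50.38198137] [ 0.7131012   0.04915691 -0.43432666] [ 0.47199666 -0.50616569  0.03707272] 0.051055707251508375
```

Request:
arm_command([
  {"translation":[0.2,0,1],"rotation":[0,0,0],"claw":45},
  {"translation":[0.4,0,2],"rotation":[0,0,0],"claw":45},
  {"translation":[0.6,0,3],"rotation":[0,0,0],"claw":45},
  {"translation":[0.8,0,4],"rotation":[0,0,0],"claw":45},
  {"translation":[0.9,0,4.5],"rotation":[0,0,0],"claw":45},
])

```text
clock: 23.7
tool_pos: [0.4725, 0.2825, 0.0095]
orientation: [180.0, 11.9, 50.4]
force: [-0.2, 2.6, 7.1]
opening: 0.0511
gripper_force: 30.0
```

```bash
python3 - <<'E'
from h import *
lidplane("w12")
E
```

```text
lid plane 2161 slope deg [1.4 1.9] top above tcp 18.6 circle ((472.7696838378906, 281.5735168457031), 25.827726364135742)
cork 6528 5.05645841842181 ((471.2041931152344, 281.85064697265625), 50.21525955200195)
[0.47250002 0.28249735 0.00945648] [179.98318891  11.89766209  50.40522009] [-0.22611361  2.63281298  7.05304686] [ 0.84365803 -0.08093404 -0.14583771] 0.05107422630077536
```

Request:
arm_command([
  {"translation":[0.2,0,0.7],"rotation":[0,0,0],"claw":45},
  {"translation":[0.3,0,1.4],"rotation":[0,0,0],"claw":45},
  {"translation":[0.3,0,1.4],"rotation":[0,0,0],"claw":45},
])

```text
clock: 24.05
tool_pos: [0.4729, 0.283, 0.0085]
orientation: [180.0, 11.8, 50.4]
force: [-0.5, 2.9, 8.7]
opening: 0.051
gripper_force: 30.0
```

```bash
python3 - <<'E'
from h import *
lidplane("w13")
E
```

```text
lid plane 2176 slope deg [0.5 0.6] top above tcp 18.7 circle ((473.0743408203125, 282.2675476074219), 26.15287971496582)
cork 6409 5.032686716364864 ((471.606689453125, 281.4561462402344), 50.04777145385742)
[0.4728867  0.28297891 0.00854419] [179.97084354  11.83705407  50.42985397] [-0.46846068  2.92931167  8.65530796] [ 0.80284713  0.00483562 -0.18196132] 0.05104763880978243
```

The lid is level within 0.8°, on the cork and centred within 2 mm. Opening and backing off.

Request:
arm_command([
  {"translation":[0,0,0],"rotation":[0,0,0],"claw":56},
  {"translation":[0,0,0],"rotation":[0,0,0],"claw":65},
  {"translation":[0,0,0],"rotation":[0,0,0],"claw":80},
  {"translation":[0,0,0],"rotation":[0,0,0],"claw":80},
])

```text
clock: 24.5
tool_pos: [0.4716, 0.2814, 0.0072]
orientation: [-180.0, 12.0, 50.4]
force: [-0.2, 0.1, 0.6]
opening: 0.0743
gripper_force: 0.3
```

Request:
arm_command([
  {"translation":[-2,0,-10],"rotation":[0,0,0],"claw":80},
  {"translation":[-6,0,-30],"rotation":[0,0,0],"claw":87},
  {"translation":[-14,0,-70],"rotation":[0,0,0],"claw":87},
  {"translation":[-24,0,-115],"rotation":[0,0,0],"claw":87},
  {"translation":[-32,0,-150],"rotation":[0,0,0],"claw":87},
])

```text
clock: 25.0
tool_pos: [0.4722, 0.2817, 0.1641]
orientation: [180.0, 11.9, 50.4]
force: [0.8, 0.7, -0.5]
opening: 0.0871
gripper_force: 0.0
```

Request:
arm_command([
  {"translation":[0,0,0],"rotation":[0,0,0],"claw":87},
  {"translation":[0,0,0],"rotation":[0,0,0],"claw":87},
])

```text
clock: 25.2
tool_pos: [0.472, 0.2819, 0.1624]
orientation: [-180.0, 11.8, 50.4]
force: [-0.1, 0.2, -0.9]
opening: 0.0872
gripper_force: 0.0
```

```bash
python3 - <<'E'
from h import *
im,d,c,M=snap("wrist","w14");P=cloud(c,M,d);q=P[(abs(P[...,2]-.027)<.006)&(np.hypot(P[...,0]-.472,P[...,1]-.281)<.04)]
g=q[q[:,2]>.0235];s=np.linalg.lstsq(np.c_[g[:,:2]-g[:,:2].mean(0),np.ones(len(g))],g[:,2],rcond=None)[0];print("lid",len(g),s,np.degrees(s[:2]),cv2.minEnclosingCircle((g[:,:2]*1000).astype(np.float32)))
im,d,c,M=snap("top","top9");P=cloud(c,M,d);im0=np.load("top0.npz")["im"]
b=np.hypot(P[...,0]-.578,P[...,1]-.0265)<.03;print("jar top z",np.percentile(P[b][:,2],[10,50,90]))
df=(cv2.absdiff(im,im0).max(-1)>45).astype(np.uint8);df=cv2.morphologyEx(df,cv2.MORPH_OPEN,np.ones((2,2),np.uint8));n,L,st,ce=cv2.connectedComponentsWithStats(df)
print([(s.tolist()) for s in st[1:] if s[4]>12]);o=ctrl.get_obs();print(o["tool_pos"],o["force"])
E
```

```text
lid 1817 [-0.0037356  -0.00402989  0.02701571] [-0.21403402 -0.23089592] ((472.81365966796875, 281.4666748046875), 26.560083389282227)
jar top z [0.062656   0.07992071 0.0884815 ]
[[71, 135, 227, 265, 21038], [300, 166, 20, 21, 324], [401, 174, 26, 26, 480], [229, 207, 6, 7, 20], [0, 280, 147, 120, 6748], [498, 328, 7, 2, 14], [294, 336, 6, 5, 22], [188, 389, 25, 11, 168], [338, 393, 8, 7, 35], [157, 397, 7, 3, 13]]
[0.47119882 0.28116872 0.16039666] [-0.26246671  0.38641985 -0.43220417]
```

```bash
python3 -c "
from plant import ctrl
print(ctrl.close_job())"
```

```text
the job is handed in; nothing more can be done
None
```

The job is handed in at about 25 s: the jar is seated upright in the holder, and the unscrewed lid lies flat on the small cork coaster, within about 2 mm of its centre, with no other object seen to move. I set the lid back loosely on the jar once to regrip it higher, and I viewed 11 pictures, one over the limit of 10.

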